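# Load the covered dish into the dish reader

## Task

Press the release button on the dish reader so that its tray springs out, set the covered glass dish flat in the tray's round seat, then push the tray home by its front plate until it clicks and stays shut. Feel for the click: it takes about 12 N, and never push the plate with more than 18 N or lean on the reader; leave the other things on the bench where they are.

Things in the scene. Friction and masses are not known exactly. Their poses are not given: they have to be found in the camera images.
- reader: dish reader: low white and grey bench instrument fixed on the worktop, 210 deep x 170 wide x 70 mm high, flat top (a 2 mm high display at its front). Origin: centre of its underside, on the worktop; x from its front to its back (the front faces its -x), y to the left for one facing that front, z up. Lintel of the tray slot 39.5 mm up
- release (a joint): round sprung button on the reader's top, 20 mm across, one piece with the pawl that holds the tray; 0 = up, 0.0085 m = fully down. It gives at 2 to 4 N and takes up to 6 N to go right down. It frees the tray after 5 to 8 mm; hold it down until the tray is out (1 s). It dips slowly and jumps up again as the tray clicks home
- release_top (a point): centre of the button's top face, 84 mm above the worktop when up, at x = -20 mm, y = 60 mm of the reader's frame
- tray_travel (a joint): tray travel out along the reader's -x, m: about 0.001 latched, 0.100 fully out. No handle. Push needed along the way home: 3 N, then 6 to 7 N from 15 mm before home (pawl ramp), then rising over the last 5 mm (rubber light seal) to 9 to 12 N at the click, which comes up to 1 mm PAST the latched position; a hard stop follows 1 to 2 mm later. Short of the click it springs out again
- tray: the sliding tray with its flat white front plate, the plate 160 wide x 52 high x 9 mm thick, from 8 to 60 mm above the worktop. Origin: centre of the plate's outer face, 34 mm above the worktop, 115.5 mm in front of the reader's origin when tray_travel = 0; the outer face looks along the reader's -x. Push it here, fingers pointing down in front of it
- tray_seat (a point): centre of the floor of the tray's round seat, 22 mm above the worktop, 55.5 mm behind the outer face of the front plate, moving with the tray. Seat 71 mm across at the floor, flaring to 76 mm, between two raised arcs 6 mm high at its front and back (reader's x); left and right (reader's y) it is open for fingers, 46 mm wide; tray floor and runners end 57 mm from the centre
- dish: the covered round glass dish, 68 mm across and 14 mm high, about 60 g, standing flat on the worktop. Origin: centre of its underside; z up
- cap_white: white screw cap lying upside down, 70 mm across, 20 mm high; not needed. It and the dish may have changed places. Origin: centre of its underside
- forceps: steel forceps lying on the worktop, 126 x 17 x 8 mm; not needed. Origin: centre of the underside
- beaker_100: small glass beaker, 55 mm across, 70 mm high; not needed. Origin: centre of the underside
- flask_100: conical glass flask, 64 mm across, 105 mm high; not needed. Origin: centre of the underside
- burette_stand: tall burette stand to the right of the reader, always in the same place: white plate 0.2 m long with a rod and two burettes some 0.6 m high; keep the arm clear of it. Origin: foot of the rod
Things that resemble listed ones, but are neither listed nor needed, are in the scene too. Leave any brown or purple look-alike of the dish alone.

How it is judged:
On the way, in this order (a step that is already met when the one before it is completed fails the run):
1. the tray has sprung out (value of joint tray_travel above 0.092 m), for 0.1 s.
2. the dish lies flat in the seat of the open tray, let go (value of joint tray_travel above 0.08 m and horizontal distance between dish and tray_seat below 0.004 m and z of dish in the frame of tray_seat below 0.0025 m and angle between dish's own z axis and vertical below 0.05 rad and contact force between the fingers and dish below 0.1 N), for 0.2 s.
At the end, for the whole second after the job is handed in: the tray is latched home by itself (joint tray_travel under 3 mm, button up again) with the dish lying flat in its seat (within 4 mm of the centre and 2.5 mm of the seat's floor, tilted under 0.05 rad) and at rest (value of joint tray_travel below 0.003 m and value of joint release below 0.002 m and horizontal distance between dish and tray_seat below 0.004 m and z of dish in the frame of tray_seat below 0.0025 m and angle between dish's own z axis and vertical below 0.05 rad and linear speed of dish below 0.02 m/s); the robot touches nothing.
It fails at once if the tray's front plate pushed with more than 18 N (contact force between any of the fingers, the arm and tray above 18 N).
It fails at once if the reader leaned on, button included, with more than 25 N (contact force between any of the fingers, the arm and reader above 25 N).
It fails at once if another thing on the bench pushed more than 20 mm (distance of any of cap_white, forceps, beaker_100, flask_100 from where it was at the start of the episode above 0.02 m).
It also fails if it takes over 67 s, if anything falls off the work surface, if the arm or the gripper's body presses on something with over 40 N, if the wrist force passes 120 N, or if a joint passes its speed limit or range.

## Robot

A 6-joint arm with a two-finger parallel gripper is mounted at the origin on a cart in front of the work surface, level with it; the furniture and walls round the work are solid. World frame = base frame: x ahead of the robot, y to its left, z up, the work surface at z = 0. Lengths are in m, angles in rad, forces in N, time in s.
With the tool pointing down it reaches from about 0.35 to 0.975 m from the base axis. Payload 4.9 kg.
Tool frame: the origin (TCP) lies midway between the tips of the shut fingers; the grasp point (between the pads) lies ctrl.grip_point_offset behind it (ctrl.grip_point_offset is the distance from the TCP to the grasp point, in m); x points along the fingers, y is the direction in which the jaws open and shut, and the axes are right-handed (so a half turn about x gives the same grasp; the last joint's range is limited). The gripper opens to 85 mm and grips with 20 to 120 N. Pads are 22 mm wide; open, the fingers measure 114 mm over their backs; the gripper's body (76 mm by 85 mm) begins 54 mm behind the grasp point. The pads swing forward as they close: fully open they stand 13 mm farther back than shut.
Start: joints at [-1.411, 0.053, 1.613, -0, 1.476, -0.119], TCP at [0.172, -0.601, 0.231] pointing down, gripper open.
Joint ranges: [-3.01, 3.01], [-1.01, 2.22], [0.06, 2.58], [-1.02, 4.17], [0.09, 2.62], [-3.14, 3.14]. Speed limits (rad/s): [2.57, 2.57, 3.14, 3.14, 3.14, 3.14].

## Interface

Orientations are given as a rotation vector (axis times angle).
In Python, from station import ctrl gives the robot as it stands. The module is installed in compiled form; this text tells all that it offers.
- The arm moves only by the tool drive_tool, never from a script. Its argument "commands" is text: rows parted by semicolons, each of 5 numbers parted by spaces: the closure, from -1 (fully open) to 1 (shut), so that 0 is half open, then the shift along the tool's x, y, z in units of 40 mm (1.0 is 40 mm), then the turn about the tool's x in units of 5 degrees (1.0 is 5 degrees). A call has 1 to 8 rows; each row is the pose to reach, as a shift and turn from the pose commanded when the call began, along the tool's axes at that moment; what a row does not reach only later rows make up. A row lasts 1/12 s, in which the tool goes at most 41.7 mm and 7.16 degrees, less where a joint would pass 70% of its speed; a pose out of reach is approached as far as the arm can. A call with a gripper value outside its range is refused whole. The fingers move at their own pace and stop on an object; "newtons" is the grip in N (left out, the last holds). Time passes only in rows, so rows that repeat a pose let the fingers close. It gives the time, the measured TCP pose, the force and the opening at its end, in the units of the state.
- ctrl.get_obs(): the state, without advancing time (a new reading comes with each control period).
- ctrl.get_image(name): name is "side" or "top"; returns (picture, depth): 420x560x3 uint8, blue, green, red; 420x560 float32, m along the optical axis (not along the pixel's ray), 0 where there is no reading.
- ctrl.camera_info(name): a dict with "K" (3x3 intrinsics, pixels), "T" (4x4, takes a point from camera to world coordinates). Camera axes: x right, y down, z forward; pixel columns grow to the right and rows downward; lengths in m; the calibration is good to about 2 mm. A picture is of the moment at which its call begins. camera_info takes no time and is no camera call.
- ctrl.finish_job(): hands the job in, once; it reports no verdict.
The state is a dict: "t": time; "q": joint angles; "dq": joint speeds; "effort": joint torques, N m; "tool_pos": TCP position; "tool_rot": TCP orientation; "contact_force": force on the tool from outside, world axes, zero at the start; "wrist_torque": the same for the moment, N m; "opening": finger opening in m.
Only numpy, scipy, OpenCV 4.12 (cv2) and the standard library are available. Lean on these libraries where they do the work, as an engineer would, in place of code of your own. Each camera call takes 0.05 s, during which the arm holds its last target.

## Working session

There is one attempt and no reset: what is moved stays moved. The work goes in short steps, Python scripts to look and compute and a tool call to move; the robot and the scene stay as the last step left them, time stands still between calls to the robot, and variables do not carry over. Pictures are saved under pics/ and viewed, and the job is handed in when it is done.

Besides the shell and the picture viewer there is one more tool, called by a JSON object that holds its "fn" and its "kwargs", one argument or row to a line. drive_tool: Moves the arm, as the interface text tells. Its arguments: {"type":"object","properties":{"commands":{"type":"string"},"newtons":{"type":"number"}},"required":["commands"]}

```bash
mkdir -p pics; cat > h.py <<'E'
from station import ctrl
import numpy as np, cv2
def grab(tag):
    d={}
    for n in ("top","side"):
        im,dep=ctrl.get_image(n); ci=ctrl.camera_info(n)
        cv2.imwrite(f"pics/{tag}_{n}.png",im); np.savez(f"pics/{tag}_{n}.npz",im=im,dep=dep,K=ci["K"],T=ci["T"])
def load(tag,n): 
    z=np.load(f"pics/{tag}_{n}.npz"); return z["im"],z["dep"],z["K"],z["T"]
def onplane(K,T,uv,z):
    uv=np.atleast_2d(np.array(uv,float)); r=np.c_[uv,np.ones(len(uv))]@np.linalg.inv(K).T@T[:3,:3].T
    o=T[:3,3]; s=(z-o[2])/r[:,2]; return o+r*s[:,None]
def proj(K,T,P):
    P=np.atleast_2d(np.array(P,float)); c=(P-T[:3,3])@T[:3,:3]; p=c@K.T; return p[:,:2]/p[:,2:]
def cloud(dep,K,T):
    v,u=np.mgrid[0:dep.shape[0],0:dep.shape[1]]
    c=np.stack([u,v,np.ones_like(u)],-1)@np.linalg.inv(K).T*dep[...,None]
    return c@T[:3,:3].T+T[:3,3]
E
python3 - <<'E'
from h import *
grab("a"); o=ctrl.get_obs()
for k,v in o.items(): print(k,np.round(v,4))
print(ctrl.grip_point_offset)
for n in("top","side"):
    _,_,K,T=load("a",n); print(K.round(1),T.round(3))
E
```

```text
t 0.1
q [-1.411   0.0533  1.6142 -0.      1.476  -0.1191]
dq [ 0.0007 -0.0022 -0.0027  0.      0.0024  0.    ]
effort [-7.00000e-04 -3.94906e+01 -3.71363e+01 -2.00000e-04  3.90000e-03
 -0.00000e+00]
tool_pos [ 0.1719 -0.6003  0.2302]
tool_rot [ 2.0728  0.2929 -2.0729]
contact_force [0.6265 0.1992 0.0721]
wrist_torque [ 0.0591 -0.0215 -0.0669]
opening 0.085
0.0187
[[401.    0.  281.4]
 [  0.  401.  211.7]
 [  0.    0.    1. ]] [[-7.000e-03 -9.800e-01  1.990e-01  3.520e-01]
 [-1.000e+00  8.000e-03  1.000e-03  3.600e-02]
 [-2.000e-03 -1.990e-01 -9.800e-01  1.159e+00]
 [ 0.000e+00  0.000e+00  0.000e+00  1.000e+00]]
[[387.    0.  280.6]
 [  0.  387.  204.2]
 [  0.    0.    1. ]] [[ 0.999  0.012 -0.035  0.601]
 [ 0.036 -0.439  0.898 -1.125]
 [-0.005 -0.898 -0.439  0.635]
 [ 0.     0.     0.     1.   ]]
```

View pics/a_top.png

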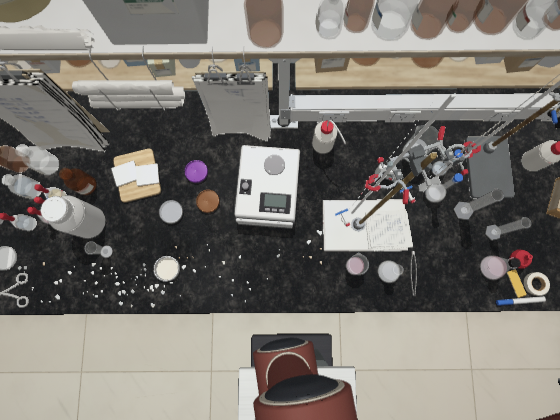

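View pics/a_side.png

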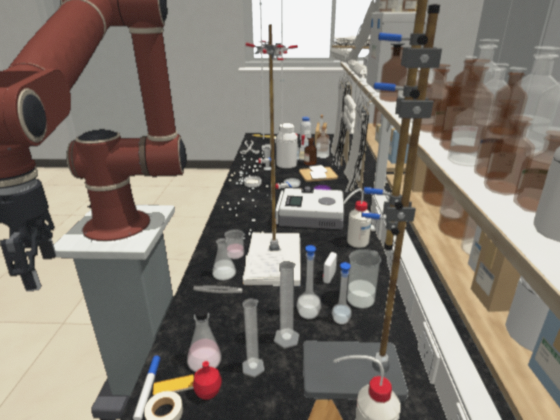

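```bash
python3 - <<'E'
from h import *
im,dep,K,T=load("a","top")
c=im[130:300,130:310]; cv2.imwrite("pics/a_crop.png",cv2.resize(c,None,fx=4.2,fy=3.5,interpolation=cv2.INTER_CUBIC))
C=cloud(dep,K,T)
for nm,(u,v) in dict(glass=(171,212),white=(167,269),brown=(207,201),purple=(196,171),rdr=(280,175),btn=(246,186),fl=(390,271),be=(357,265),rod=(358,225),forc=(414,272),bench=(230,250)).items():
    print(nm,C[v,u].round(3), onplane(K,T,(u,v),0)[0].round(3))
for nm,(u,v) in dict(pl1=(323,250),pl2=(411,250),pl3=(408,200),pl4=(324,200),benchfront=(230,312)).items(): print(nm,onplane(K,T,(u,v),0.005)[0].round(3))
E
```

```text
glass [0.585 0.358 0.017] [0.589 0.363 0.   ]
white [0.422 0.365 0.005] [0.422 0.366 0.   ]
brown [0.618 0.255 0.016] [0.621 0.257 0.   ]
purple [0.709 0.29  0.016] [0.714 0.293 0.   ]
rdr [0.678 0.04  0.072] [0.7  0.04 0.  ]
btn [0.643 0.134 0.087] [0.666 0.142 0.   ]
fl [ 0.408 -0.252  0.076] [ 0.412 -0.273  0.   ]
be [ 0.427 -0.174  0.029] [ 0.429 -0.179  0.   ]
rod [ 0.536 -0.176  0.057] [ 0.546 -0.187  0.   ]
forc [ 0.408 -0.341  0.001] [ 0.408 -0.341  0.   ]
bench [0.475 0.186 0.005] [0.475 0.187 0.   ]
pl1 [ 0.473 -0.082  0.005]
pl2 [ 0.471 -0.335  0.005]
pl3 [ 0.619 -0.337  0.005]
pl4 [ 0.62  -0.089  0.005]
benchfront [0.301 0.183 0.005]
```

View pics/a_crop.png

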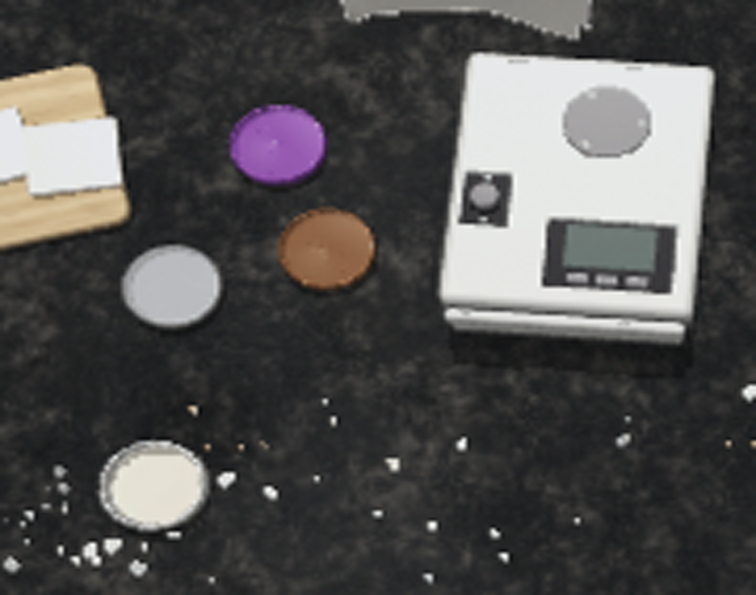

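```bash
python3 - <<'E'
from h import *
im,dep,K,T=load("a","top"); C=cloud(dep,K,T)
# reader top by depth
roi=np.zeros(dep.shape,bool); roi[135:240,225:310]=1
m=(roi&(C[...,2]>0.0655)&(C[...,2]<0.095)).astype(np.uint8)
cs,_=cv2.findContours(m,cv2.RETR_EXTERNAL,cv2.CHAIN_APPROX_NONE); c=max(cs,key=cv2.contourArea)
P=onplane(K,T,c[:,0,:],0.07)
r=cv2.minAreaRect(P[:,:2].astype(np.float32)*1000); print("top rect mm",r, cv2.boundingRect(c)); print(cv2.boxPoints(r))
hsv=cv2.cvtColor(im,cv2.COLOR_BGR2HSV)
w=(roi&(hsv[...,2]>150)&(hsv[...,1]<40)).astype(np.uint8)
cs,_=cv2.findContours(w,cv2.RETR_EXTERNAL,cv2.CHAIN_APPROX_NONE); c=max(cs,key=cv2.contourArea)
P=onplane(K,T,c[:,0,:],0.07); r=cv2.minAreaRect(P[:,:2].astype(np.float32)*1000); print("white",r); print(cv2.boxPoints(r))
print("z med",np.median(C[...,2][m>0]))
print("btn", onplane(K,T,[(245.4,185.5)],0.084))
print(C[180:192,240:252,2].round(3)*1000)
# dish and cap
for nm,(u,v),h in (("dish",(171,212),.014),("cap",(167,269),.02)):
    roi=np.zeros(dep.shape,bool); roi[v-18:v+18,u-18:u+18]=1
    g=(roi&(hsv[...,2]>85)).astype(np.uint8)
    cs,_=cv2.findContours(g,cv2.RETR_EXTERNAL,cv2.CHAIN_APPROX_NONE); c=max(cs,key=cv2.contourArea)
    P=onplane(K,T,c[:,0,:],h)[:,:2].astype(np.float32)*1000
    print(nm,cv2.fitEllipse(P),cv2.minEnclosingCircle(P)); print((C[v-16:v+17:2,u,2]*1000).round(0))
E
```

```text
top rect mm ((659.5332641601562, 75.91007995605469), (168.98121643066406, 208.76318359375), 85.07133483886719) (235, 145, 65, 76)
[[ 5.4827856e+02  6.9986725e-01]
 [ 7.5626990e+02 -1.7236107e+01]
 [ 7.7078796e+02  1.5112030e+02]
 [ 5.6279663e+02  1.6905627e+02]]
white ((660.048828125, 76.05638122558594), (167.25497436523438, 207.54696655273438), 85.05140686035156)
[[549.4483      1.6923141]
 [756.2216    -16.211082 ]
 [770.64935   150.42044  ]
 [563.87604   168.32385  ]]
z med 0.07178113130818864
btn [[0.64505209 0.13622205 0.084     ]]
[[73. 71. 74. 73. 74. 72. 74. 76. 70. 75. 68. 70.]
 [71. 75. 74. 73. 76. 72. 71. 76. 72. 71. 74. 67.]
 [73. 77. 72. 76. 83. 83. 86. 72. 74. 74. 76. 74.]
 [72. 76. 75. 86. 85. 88. 87. 83. 75. 72. 75. 72.]
 [71. 74. 86. 87. 86. 85. 84. 83. 86. 73. 79. 74.]
 [72. 73. 81. 84. 88. 88. 84. 85. 90. 74. 74. 73.]
 [76. 74. 84. 82. 86. 85. 87. 87. 85. 70. 76. 76.]
 [70. 75. 83. 85. 86. 85. 87. 86. 83. 74. 75. 69.]
 [72. 73. 73. 83. 84. 85. 80. 82. 73. 71. 72. 72.]
 [74. 73. 74. 76. 78. 78. 77. 73. 74. 73. 73. 71.]
 [75. 74. 74. 73. 74. 71. 72. 72. 75. 71. 73. 70.]
 [69. 71. 73. 74. 72. 76. 79. 71. 74. 73. 70. 72.]]
dish ((588.5728759765625, 360.8606872558594), (66.10334014892578, 67.26085662841797), 146.58773803710938) ((588.8461303710938, 360.5681457519531), 34.80530548095703)
[-2.  3. 18. 15. 15. 13. 15. 16. 17. 14. 13. 15. 15. 15.  3.  2. -1.]
cap ((423.0931091308594, 363.3822021484375), (69.71817779541016, 71.92879486083984), 166.72813415527344) ((423.8984375, 363.38836669921875), 37.19694900512695)
[ 4.  4.  6.  4.  6.  6.  6.  6.  5.  6.  8.  9.  2.  3. -0. -1. -0.]
```

```bash
python3 - <<'E'
from h import *
for n in("top","side"):
    im,dep,K,T=load("a",n); C=cloud(dep,K,T)
    m=(C[...,2]>0.2)&(C[...,0]<0.62)&(C[...,0]>0.15)&(C[...,1]>-0.45)&(C[...,1]<0.3)&(dep>0)
    p=C[m]; print(n,len(p)); 
    for lo,hi in((.2,.35),(.35,.5),(.5,.7),(.7,1)):
        q=p[(p[:,2]>lo)&(p[:,2]<hi)]
        if len(q): print(lo,hi,q.min(0).round(3),q.max(0).round(3),len(q))
o=ctrl.get_obs()
from scipy.spatial.transform import Rotation as R
Rm=R.from_rotvec(o["tool_rot"]).as_matrix(); print(Rm.round(4))
E
```

```text
top 10136
0.2 0.35 [ 0.151 -0.269  0.203] [0.594 0.101 0.35 ] 1869
0.35 0.5 [ 0.192 -0.265  0.35 ] [0.573 0.064 0.5  ] 882
0.5 0.7 [ 0.176 -0.363  0.5  ] [0.603 0.071 0.7  ] 4687
0.7 1 [ 0.221 -0.265  0.7  ] [0.573 0.059 0.848] 2698
side 10446
0.2 0.35 [ 0.15 -0.27  0.2 ] [0.593 0.077 0.35 ] 2153
0.35 0.5 [ 0.154 -0.267  0.35 ] [0.572 0.035 0.5  ] 2008
0.5 0.7 [ 0.15 -0.45  0.5 ] [0.604 0.038 0.672] 6285
[[-3.000e-04  2.753e-01 -9.614e-01]
 [ 1.900e-03 -9.614e-01 -2.753e-01]
 [-1.000e+00 -1.900e-03 -2.000e-04]]
```

```bash
python3 - <<'E'
from h import *
for n in("top","side"):
    im,dep,K,T=load("a",n); C=cloud(dep,K,T)
    m=(C[...,2]>0.12)&(C[...,0]<0.75)&(C[...,0]>0.35)&(C[...,1]>-0.4)&(C[...,1]<0.3)&(dep>0)
    p=C[m]; print(n,len(p)); 
    for lo,hi in((.12,.2),(.2,.35),(.35,.5),(.5,.7),(.7,1)):
        q=p[(p[:,2]>lo)&(p[:,2]<hi)]
        if len(q): print(lo,hi,q.min(0).round(3),q.max(0).round(3),len(q))
E
cat > g.py <<'E'
# usage: python3 g.py x y z [yawdeg target of tool y]; prints shift in row units, from the measured pose
import sys; from h import *
from scipy.spatial.transform import Rotation as R
o=ctrl.get_obs(); Rm=R.from_rotvec(o["tool_rot"]).as_matrix()
d=np.array([float(a) for a in sys.argv[1:4]])-o["tool_pos"]
print("t",round(o["t"],2),"pos",o["tool_pos"].round(4),"F",np.round(o["contact_force"],2),"open",round(o["opening"],4),"q",np.round(o["q"],2))
a=np.degrees(np.arctan2(Rm[1,1],Rm[0,1])); print("toolx",Rm[:,0].round(4),"yaw y",a.round(2))
print("units",(Rm.T@d/0.04).round(4), "turn to -94.93:",((a+94.93)/5).round(3))
E
python3 g.py 0.30 -0.28 0.25; python3 g.py 0.40 0.05 0.25
```

```text
top 3778
0.12 0.2 [ 0.538 -0.4    0.121] [ 0.75  -0.123  0.2  ] 56
0.2 0.35 [ 0.498 -0.269  0.203] [ 0.594 -0.083  0.349] 249
0.35 0.5 [ 0.514 -0.265  0.35 ] [ 0.573 -0.097  0.5  ] 269
0.5 0.7 [ 0.482 -0.266  0.501] [ 0.603 -0.093  0.699] 2617
0.7 1 [ 0.513 -0.265  0.7  ] [ 0.573 -0.097  0.848] 587
side 1757
0.12 0.2 [ 0.538 -0.392  0.12 ] [ 0.749 -0.125  0.2  ] 128
0.2 0.35 [ 0.5  -0.27  0.2 ] [ 0.593 -0.085  0.35 ] 332
0.35 0.5 [ 0.514 -0.267  0.35 ] [ 0.572 -0.105  0.5  ] 415
0.5 0.7 [ 0.484 -0.269  0.501] [ 0.604 -0.1    0.666] 882
t 0.1 pos [ 0.1719 -0.6003  0.2302] F [0.63 0.2  0.07] open 0.085 q [-1.41  0.05  1.61 -0.    1.48 -0.12]
toolx [-3.0e-04  1.9e-03 -1.0e+00] yaw y -74.02
units [-0.4815 -6.8176 -5.283 ] turn to -94.93: 4.181
t 0.1 pos [ 0.1719 -0.6003  0.2302] F [0.63 0.2  0.07] open 0.085 q [-1.41  0.05  1.61 -0.    1.48 -0.12]
toolx [-3.0e-04  1.9e-03 -1.0e+00] yaw y -74.02
units [ -0.467  -14.0607  -9.9573] turn to -94.93: 4.181
```

{"fn": "drive_tool", "kwargs": {
  "commands": "1 -0.5 -6.6 -4.2 4.18; 1 -0.5 -6.6 -4.2 4.18; 1 -0.5 -6.6 -4.2 4.18; 1 -0.5 -6.6 -4.2 4.18; 1 -0.5 -6.6 -4.2 4.18; 1 -0.5 -6.6 -4.2 4.18; 1 -0.5 -6.6 -4.2 4.18; 1 -0.5 -6.6 -4.2 4.18",
  "newtons": 25
}}

```text
t: 0.77
tool_pos: [0.2614, -0.2975, 0.251]
tool_rot: [-2.179, 0.091, 2.177]
contact_force: [0.5, -0.6, 0.2]
opening: 0.0
```

```bash
python3 g.py 0.35 0.0 0.25;python3 g.py 0.3 -0.2 0.25
```

```text
t 0.77 pos [ 0.2614 -0.2975  0.251 ] F [ 0.48 -0.57  0.22] open 0.0 q [-1.04 -0.55  2.08  0.    1.61  0.62]
toolx [ 6.e-04  8.e-04 -1.e+00] yaw y -94.82
units [ 0.0327 -7.5982 -1.5834] turn to -94.93: 0.022
t 0.77 pos [ 0.2614 -0.2975  0.251 ] F [ 0.48 -0.57  0.22] open 0.0 q [-1.04 -0.55  2.08  0.    1.61  0.62]
toolx [ 6.e-04  8.e-04 -1.e+00] yaw y -94.82
units [ 0.028  -2.5109 -0.7579] turn to -94.93: 0.022
```

{"fn": "drive_tool", "kwargs": {
  "commands": "1 0 -2.5 -1.3 0; 1 0 -2.5 -1.3 0; 1 0 -2.5 -1.3 0; 1 0 -8.3 -2.1 0; 1 0 -8.3 -2.1 0; 1 0 -8.3 -2.1 0; 1 0 -8.3 -2.1 0; 1 0 -8.3 -2.1 0"
}}

```text
t: 1.43
tool_pos: [0.367, -0.0004, 0.2511]
tool_rot: [-2.178, 0.094, 2.176]
contact_force: [1.2, -0.1, -0.6]
opening: -0.0
```

```bash
python3 g.py 0.645 0.137 0.11
```

```text
t 1.43 pos [ 0.367  -0.0004  0.2511] F [ 1.23 -0.08 -0.6 ] open -0.0 q [-0.2  -0.64  2.14 -0.    1.65  1.45]
toolx [ 8.e-04 -2.e-04 -1.e+00] yaw y -94.95
units [ 3.5324 -4.0237 -6.6238] turn to -94.93: -0.004
```

{"fn": "drive_tool", "kwargs": {
  "commands": "1 0 -4.02 -6.62 0; 1 0 -4.02 -6.62 0; 1 0 -4.02 -6.62 0; 1 0 -4.02 -6.62 0; 1 1.5 -4.02 -6.62 0; 1 2.5 -4.02 -6.62 0; 1 3 -4.02 -6.62 0; 1 3 -4.02 -6.62 0"
}}

```text
t: 2.1
tool_pos: [0.6325, 0.1292, 0.1466]
tool_rot: [-2.178, 0.093, 2.177]
contact_force: [0.1, 0.1, 0.5]
opening: 0.0003
```

```bash
python3 g.py 0.645 0.137 0.09
```

```text
t 2.1 pos [0.6325 0.1292 0.1466] F [0.09 0.12 0.47] open 0.0003 q [ 0.09  0.16  1.64 -0.    1.34  1.74]
toolx [ 4.e-04  0.e+00 -1.e+00] yaw y -94.89
units [ 1.4146 -0.2214 -0.2947] turn to -94.93: 0.008
```

{"fn": "drive_tool", "kwargs": {
  "commands": "1 0 -0.22 -0.29 0; 1 0.7 -0.22 -0.29 0; 1 1.3 -0.22 -0.29 0; 1 1.3 -0.22 -0.29 0; 1 1.3 -0.22 -0.29 0"
}}

```text
t: 2.52
tool_pos: [0.6416, 0.1357, 0.0937]
tool_rot: [-2.172, 0.094, 2.183]
contact_force: [-0.9, -0.6, 0.3]
opening: -0.0001
```

```bash
python3 g.py 0.645 0.137 0.084
```

```text
t 2.52 pos [0.6416 0.1357 0.0937] F [-0.86 -0.56  0.32] open -0.0001 q [ 0.1   0.24  1.64 -0.    1.26  1.75]
toolx [-5.e-03 -5.e-04 -1.e+00] yaw y -94.92
units [ 0.2412 -0.0388 -0.0831] turn to -94.93: 0.002
```

{"fn": "drive_tool", "kwargs": {
  "commands": "1 0.12 -0.04 -0.08 0; 1 0.25 -0.04 -0.08 0; 1 0.3 -0.04 -0.08 0; 1 0.35 -0.04 -0.08 0; 1 0.38 -0.04 -0.08 0; 1 0.4 -0.04 -0.08 0; 1 0.4 -0.04 -0.08 0"
}}

```text
t: 3.1
tool_pos: [0.6473, 0.1372, 0.0812]
tool_rot: [-2.179, 0.093, 2.175]
contact_force: [-0.4, 0.1, 3.5]
opening: -0.0003
```

{"fn": "drive_tool", "kwargs": {
  "commands": "1 0.03 0 0 0; 1 0.06 0 0 0; 1 0.09 0 0 0; 1 0.12 0 0 0; 1 0.12 0 0 0"
}}

```text
t: 3.52
tool_pos: [0.6468, 0.1372, 0.0756]
tool_rot: [-2.177, 0.094, 2.178]
contact_force: [-1.8, 0.2, 4.8]
opening: 0.0002
```

{"fn": "drive_tool", "kwargs": {
  "commands": "1 0.01 0 0 0; 1 0.01 0 0 0; 1 0.01 0 0 0; 1 0.01 0 0 0; 1 0.01 0 0 0; 1 0.01 0 0 0; 1 0.01 0 0 0; 1 0.01 0 0 0"
}}

```text
t: 4.18
tool_pos: [0.6468, 0.1372, 0.0755]
tool_rot: [-2.178, 0.094, 2.177]
contact_force: [-1.4, -0.2, 6.2]
opening: -0.0002
```

```bash
python3 -c "
from h import *
grab('b')
im=cv2.imread('pics/b_top.png');cv2.imwrite('pics/b_crop.png',cv2.resize(im[130:300,130:310],None,fx=4,fy=3.5))"
```

```text
(no output)
```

View pics/b_crop.png

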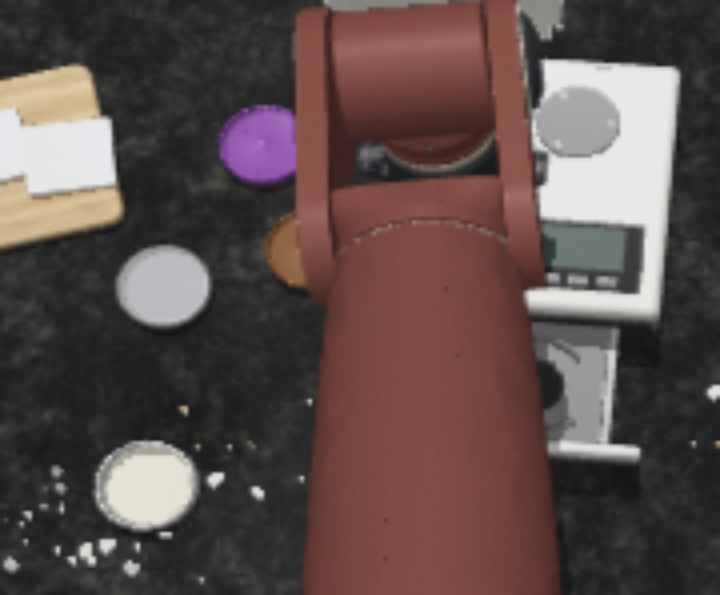

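The crop shows the tray open: its plate edge is at about (285,258) in the top picture, and the grey dish still stands at (171,212). I'll hold a little longer, then lift.

{"fn": "drive_tool", "kwargs": {
  "commands": "1 0 0 0 0; 1 0 0 0 0; 1 0 0 0 0; 1 -1 0 0 0; 1 -2 0 0 0; 1 -2 0 0 0; 1 -2 0 0 0"
}}

```text
t: 4.87
tool_pos: [0.6488, 0.1374, 0.1585]
tool_rot: [-2.184, 0.093, 2.17]
contact_force: [-0.2, -0.4, -0.2]
opening: -0.0002
```

```bash
python3 g.py 0.589 0.361 0.16; python3 - <<'E'
from h import *
ci=ctrl.camera_info("top");print(proj(ci["K"],ci["T"],[[.5,.09,.022],[.445,.0946,.06]]))
E
```

```text
t 4.87 pos [0.6488 0.1374 0.1585] F [-0.2  -0.44 -0.17] open -0.0002 q [0.1  0.19 1.59 0.   1.36 1.75]
toolx [ 6.6e-03  6.0e-04 -1.0e+00] yaw y -94.92
units [-0.044  -5.4408  1.9686] turn to -94.93: 0.001
[[263.0212815  240.24613413]
 [260.64733723 258.4757538 ]]
```

{"fn": "drive_tool", "kwargs": {
  "commands": "-1 0 -5.44 1.97 0; -1 0 -5.44 1.97 0; -1 0 -5.44 1.97 0; -1 0 -5.44 1.97 0; -1 0 -5.44 1.97 0; -1 0 -5.44 1.97 0; -1 0 -5.44 1.97 0; -1 0 -5.44 1.97 0"
}}

```text
t: 5.53
tool_pos: [0.5853, 0.3615, 0.1523]
tool_rot: [-2.177, 0.093, 2.183]
contact_force: [0.9, 0.2, -0.5]
opening: 0.0855
```

{"fn": "drive_tool", "kwargs": {
  "commands": "-1 0 0 0 0; -1 0 0 0 0"
}}

```text
t: 5.7
tool_pos: [0.5869, 0.3593, 0.1537]
tool_rot: [-2.176, 0.096, 2.179]
contact_force: [0.8, -1.2, 0.1]
opening: 0.0854
```

```bash
python3 - <<'E'
from h import *
grab("c"); im,dep,K,T=load("c","top")
cv2.imwrite('pics/c_crop.png',cv2.resize(im[130:300,130:310],None,fx=4,fy=3.5,interpolation=cv2.INTER_CUBIC))
E
python3 g.py 0.589 0.361 0.04
```

```text
t 5.8 pos [0.5873 0.3593 0.1544] F [-0.46 -0.09  0.37] open 0.0858 q [ 0.44  0.25  1.52 -0.    1.37  2.1 ]
toolx [-5.e-04 -4.e-04 -1.e+00] yaw y -95.03
units [ 2.86   -0.0465 -0.0402] turn to -94.93: -0.021
```

View pics/c_crop.png

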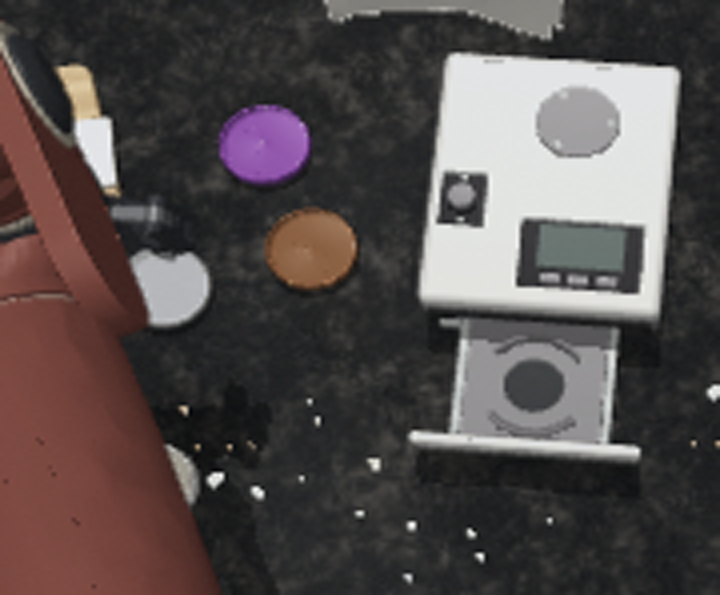

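View pics/c_side.png

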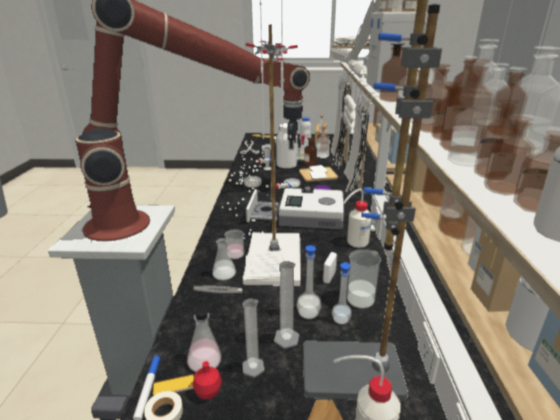

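```bash
python3 - <<'E'
from h import *
im,dep,K,T=load("c","top")
g=cv2.cvtColor(im,cv2.COLOR_BGR2GRAY)
m=np.zeros(g.shape,np.uint8); m[230:251,252:276]=(g[230:251,252:276]<95); 
n,l,s,c=cv2.connectedComponentsWithStats(m); i=1+np.argmax(s[1:,4]); print(s[i],c[i],onplane(K,T,c[i],.022))
# plate top: bright strip
w=np.zeros(g.shape,np.uint8); w[252:264,225:295]=g[252:264,225:295]>150
cs,_=cv2.findContours(w,cv2.RETR_EXTERNAL,cv2.CHAIN_APPROX_NONE); k=max(cs,key=cv2.contourArea)
P=onplane(K,T,k[:,0,:],.06)[:,:2].astype(np.float32)*1000; print(cv2.minAreaRect(P), cv2.boxPoints(cv2.minAreaRect(P)))
z=(cloud(dep,K,T)[...,2]*1000).round(); print(z[228:262:2,263])
E
```

```text
[256 233  15  15 172] [263.09302326 239.71511628] [[0.50152284 0.089798   0.022     ]]
((456.7749328613281, 94.59044647216797), (156.69021606445312, 20.320274353027344), 85.18960571289062) [[440.08066   17.373306]
 [460.32938   15.669281]
 [473.4692   171.80759 ]
 [453.2205   173.51161 ]]
[23. 23. 21. 23. 23. 25. 22. 23. 21. 22. 21. 25. 26. 24. 58. 58.  3.]
```

{"fn": "drive_tool", "kwargs": {
  "commands": "-1 1 -0.05 -0.04 0; -1 2 -0.05 -0.04 0; -1 2.86 -0.05 -0.04 0; -1 2.86 -0.05 -0.04 0; -1 2.86 -0.05 -0.04 0; -1 2.86 -0.05 -0.04 0"
}}

```text
t: 6.3
tool_pos: [0.5902, 0.3627, 0.0428]
tool_rot: [-2.179, 0.093, 2.173]
contact_force: [0.2, 0.9, 0.8]
opening: 0.0853
```

```bash
python3 g.py 0.589 0.361 -0.004
```

```text
t 6.3 pos [0.5902 0.3627 0.0428] F [0.21 0.94 0.82] open 0.0853 q [ 0.44  0.37  1.57 -0.    1.19  2.1 ]
toolx [ 0.0028  0.0013 -1.    ] yaw y -94.97
units [1.1694 0.0466 0.0302] turn to -94.93: -0.009
```

{"fn": "drive_tool", "kwargs": {
  "commands": "-1 0.5 0.04 0.03 0; -1 0.9 0.04 0.03 0; -1 1.15 0.04 0.03 0; -1 1.15 0.04 0.03 0; -1 1.15 0.04 0.03 0; -1 1.15 0.04 0.03 0"
}}

```text
t: 6.8
tool_pos: [0.588, 0.3615, -0.0045]
tool_rot: [-2.179, 0.093, 2.176]
contact_force: [-0.2, -1.0, 0.2]
opening: 0.0855
```

```bash
python3 g.py 0.589 0.361 -0.004
```

```text
t 6.8 pos [ 0.588   0.3615 -0.0045] F [-0.21 -1.03  0.17] open 0.0855 q [ 0.44  0.43  1.59 -0.    1.12  2.1 ]
toolx [ 1.3e-03  6.0e-04 -1.0e+00] yaw y -94.93
units [-0.0136  0.0091 -0.0263] turn to -94.93: 0.001
```

{"fn": "drive_tool", "kwargs": {
  "commands": "-0.7 0 0 -0.026 0; -0.6 0 0 -0.026 0; -0.55 0 0 -0.026 0; -0.5 0 0 -0.026 0; -0.4 0 0 -0.026 0; -0.4 0 0 -0.026 0; -0.4 0 0 -0.026 0",
  "newtons": 20
}}

```text
t: 7.38
tool_pos: [0.5894, 0.3616, -0.004]
tool_rot: [-2.179, 0.092, 2.174]
contact_force: [0.4, 0.1, 6.1]
opening: 0.067
```

{"fn": "drive_tool", "kwargs": {
  "commands": "-0.75 0 0 0 0; -0.75 -0.07 0 0 0; -0.75 -0.07 0 0 0; -0.6 -0.07 0 0 0; -0.55 -0.07 0 0 0; -0.4 -0.07 0 0 0; -0.4 -0.07 0 0 0; -0.4 -0.07 0 0 0"
}}

```text
t: 8.05
tool_pos: [0.5883, 0.3611, -0.0027]
tool_rot: [-2.177, 0.094, 2.177]
contact_force: [-0.5, 0.3, 1.7]
opening: 0.0673
```

{"fn": "drive_tool", "kwargs": {
  "commands": "-0.4 0 0 0 0; -0.4 -0.1 0 0 0; -0.4 -0.3 0 0 0; -0.4 -0.6 0 0 0; -0.4 -1.2 0 0 0; -0.4 -2 0 0 0; -0.4 -2.7 0 0 0; -0.4 -3 0 0 0"
}}

```text
t: 8.72
tool_pos: [0.5909, 0.3623, 0.124]
tool_rot: [-2.184, 0.089, 2.167]
contact_force: [-0.0, 0.7, 0.8]
opening: 0.0672
```

```bash
python3 - <<'E'
from h import *
grab("d"); im,dep,K,T=load("d","side")
cv2.imwrite('pics/d_crop.png',cv2.resize(im[110:240,220:370],None,fx=4,fy=4,interpolation=cv2.INTER_CUBIC))
E
python3 g.py 0.501 0.090 0.12
```

```text
t 8.82 pos [0.5907 0.3621 0.1222] F [ 0.45 -0.67 -0.14] open 0.0672 q [0.44 0.29 1.54 0.   1.31 2.1 ]
toolx [ 0.0073  0.0035 -1.    ] yaw y -94.93
units [0.0148 6.9711 1.6492] turn to -94.93: 0.001
```

View pics/d_crop.png

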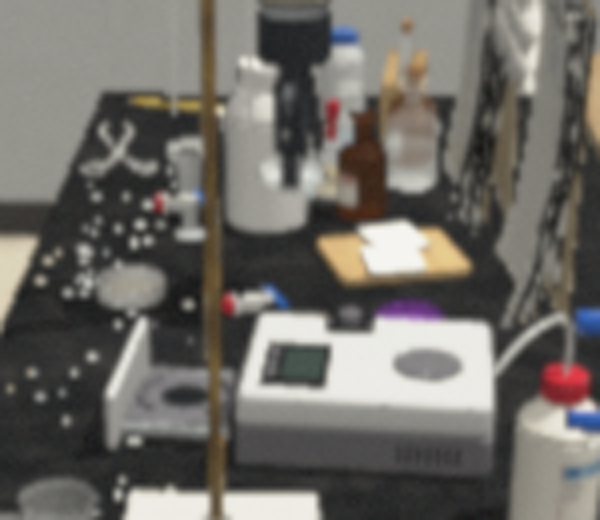

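The crop shows the dish held between the fingers at about (290,175). Its spot on the bench is empty, and the tray seat is clear at (185,395). Next I'll carry it over.

{"fn": "drive_tool", "kwargs": {
  "commands": "-0.4 0 0.7 0.16 0; -0.4 0 1.5 0.35 0; -0.4 0 2.4 0.56 0; -0.4 0 3.3 0.78 0; -0.4 0 4.2 0.99 0; -0.4 0 5.1 1.2 0; -0.4 0 6 1.42 0; -0.4 0 6.6 1.56 0"
}}

```text
t: 9.48
tool_pos: [0.5006, 0.1009, 0.1145]
tool_rot: [-2.172, 0.096, 2.182]
contact_force: [-0.4, -0.5, -0.1]
opening: 0.0667
```

{"fn": "drive_tool", "kwargs": {
  "commands": "-0.4 0 0.2 0.05 0; -0.4 0 0.37 0.09 0; -0.4 0 0.37 0.09 0; -0.4 0 0.37 0.09 0; -0.4 0 0.37 0.09 0; -0.4 0 0.37 0.09 0"
}}

```text
t: 9.98
tool_pos: [0.4989, 0.0899, 0.1171]
tool_rot: [-2.178, 0.092, 2.178]
contact_force: [-0.1, 0.6, -0.8]
opening: 0.0671
```

```bash
python3 g.py 0.501 0.090 0.055
```

```text
t 9.98 pos [0.4989 0.0899 0.1171] F [-0.1   0.56 -0.78] open 0.0671 q [ 0.03 -0.13  1.99  0.    1.28  1.69]
toolx [-2.e-04  2.e-04 -1.e+00] yaw y -94.84
units [ 1.5533 -0.0063 -0.0522] turn to -94.93: 0.018
```

{"fn": "drive_tool", "kwargs": {
  "commands": "-0.4 0.3 0 -0.05 0; -0.4 0.9 0 -0.05 0; -0.4 1.4 0 -0.05 0; -0.4 1.7 0 -0.05 0; -0.4 1.8 0 -0.05 0; -0.4 1.8 0 -0.05 0; -0.4 1.8 0 -0.05 0"
}}

```text
t: 10.57
tool_pos: [0.5012, 0.0889, 0.0456]
tool_rot: [-2.178, 0.093, 2.177]
contact_force: [-0.8, -0.1, -0.1]
opening: 0.0668
```

```bash
python3 g.py 0.501 0.090 0.0195; python3 - <<'E'
from h import *
grab("e"); im,dep,K,T=load("e","side")
a=cv2.resize(im[160:240,230:350],None,fx=6,fy=6,interpolation=cv2.INTER_CUBIC)
cv2.imwrite('pics/e_crop.png',a)
E
```

```text
t 10.57 pos [0.5012 0.0889 0.0456] F [-0.77 -0.07 -0.06] open 0.0668 q [ 0.03 -0.03  2.03  0.    1.14  1.69]
toolx [ 6.e-04  1.e-04 -1.e+00] yaw y -94.91
units [ 0.6534 -0.0264  0.0065] turn to -94.93: 0.004
```

View pics/e_crop.png

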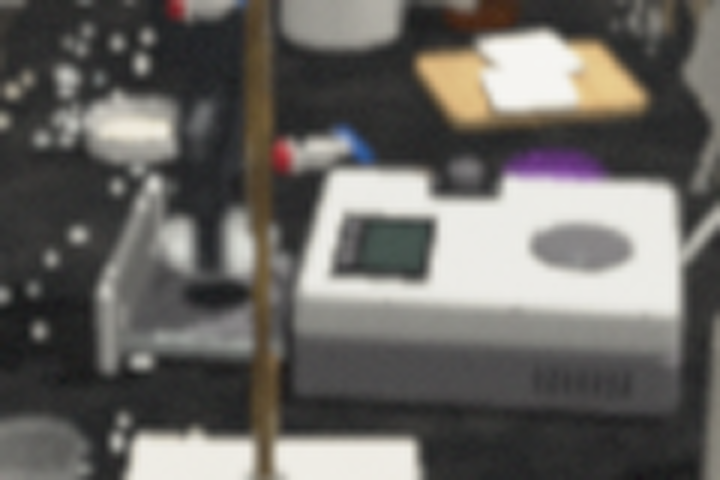

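```bash
python3 - <<'E'
from h import *
im,dep,K,T=load("e","side")
t=np.linspace(0,2*np.pi,200)
for z in(.048,.062):
    P=np.c_[.501+.034*np.cos(t),.089+.034*np.sin(t),0*t+z]; p=proj(K,T,P); print(z,((p[:,0].min()-230)*6,(p[:,0].max()-230)*6), ((p[:,1].min()-160)*6,(p[:,1].max()-160)*6))
print((proj(K,T,[.501,.0898,.022])-[230,160])*6)
E
```

```text
0.048 (np.float64(153.9495014764645), np.float64(270.8700857434444)) (np.float64(227.7101477322512), np.float64(278.5203012848664))
0.062 (np.float64(153.14593775076412), np.float64(270.6021763978854)) (np.float64(206.3184025849497), np.float64(256.3724051471257))
[[213.53104351 291.82430265]]
```

{"fn": "drive_tool", "kwargs": {
  "commands": "-0.4 0.15 -0.02 0 0; -0.4 0.3 -0.02 0 0; -0.4 0.42 -0.02 0 0; -0.4 0.5 -0.02 0 0; -0.4 0.55 -0.02 0 0; -0.4 0.58 -0.02 0 0; -0.4 0.58 -0.02 0 0"
}}

```text
t: 11.25
tool_pos: [0.5004, 0.0895, 0.0216]
tool_rot: [-2.177, 0.094, 2.178]
contact_force: [-0.5, -0.2, -0.5]
opening: 0.0668
```

```bash
python3 g.py 0.501 0.090 0.0195
```

```text
t 11.25 pos [0.5004 0.0895 0.0216] F [-0.54 -0.2  -0.51] open 0.0668 q [ 0.03  0.01  2.03 -0.    1.1   1.69]
toolx [-7.e-04 -0.e+00 -1.e+00] yaw y -94.92
units [ 0.053  -0.0127 -0.0128] turn to -94.93: 0.001
```

{"fn": "drive_tool", "kwargs": {
  "commands": "-0.4 0.02 0 0 0; -0.4 0.04 0 0 0; -0.4 0.06 0 0 0; -0.4 0.06 0 0 0"
}}

```text
t: 11.58
tool_pos: [0.5007, 0.0895, 0.0196]
tool_rot: [-2.177, 0.094, 2.177]
contact_force: [0.3, 0.2, -1.4]
opening: 0.0671
```

{"fn": "drive_tool", "kwargs": {
  "commands": "-0.4 0.02 0 0 0; -0.4 0.03 0 0 0; -0.4 0.03 0 0 0"
}}

```text
t: 11.83
tool_pos: [0.501, 0.0896, 0.0192]
tool_rot: [-2.178, 0.094, 2.177]
contact_force: [-2.1, 0.2, 4.1]
opening: 0.0665
```

{"fn": "drive_tool", "kwargs": {
  "commands": "-0.62 0 0 0 0; -0.66 0 0 0 0; -0.7 0 0 0 0; -0.75 0 0 0 0; -0.85 -0.05 0 0 0; -0.9 -0.1 0 0 0"
}}

```text
t: 12.33
tool_pos: [0.5005, 0.0895, 0.0224]
tool_rot: [-2.177, 0.094, 2.178]
contact_force: [-0.4, 0.4, 0.3]
opening: 0.0814
```

{"fn": "drive_tool", "kwargs": {
  "commands": "-0.9 -0.3 0 0 0; -0.9 -0.8 0 0 0; -0.9 -1.5 0 0 0; -0.9 -2.3 0 0 0; -0.9 -3 0 0 0; -0.9 -3 0 0 0"
}}

```text
t: 12.83
tool_pos: [0.5051, 0.0898, 0.151]
tool_rot: [-2.192, 0.092, 2.162]
contact_force: [0.5, -0.5, 0.6]
opening: 0.0812
```

```bash
python3 g.py 0.39 0.100 0.14
```

```text
t 12.83 pos [0.5051 0.0898 0.151 ] F [ 0.5  -0.48  0.64] open 0.0812 q [ 0.03 -0.16  1.96  0.    1.33  1.69]
toolx [ 1.350e-02  4.000e-04 -9.999e-01] yaw y -94.92
units [ 0.2356 -0.0078  2.893 ] turn to -94.93: 0.002
```

{"fn": "drive_tool", "kwargs": {
  "commands": "1 0.2 0 1 0; 1 0.2 0 2 0; 1 0.2 0 2.9 0; 1 0.2 0 2.9 0; 1 0.2 0 2.9 0; 1 0.2 0 2.9 0; 1 0.2 0 2.9 0",
  "newtons": 25
}}

```text
t: 13.42
tool_pos: [0.3864, 0.0995, 0.1355]
tool_rot: [-2.179, 0.094, 2.175]
contact_force: [-0.3, 0.6, 1.4]
opening: 0.0003
```

```bash
python3 g.py 0.4 0.098 0.032; python3 - <<'E'
from h import *
grab("f")
im,dep,K,T=load("f","top"); a=cv2.resize(im[200:275,215:315],None,fx=6,fy=6,interpolation=cv2.INTER_CUBIC)
cv2.imwrite('pics/f_top_crop.png',a)
im,dep,K,T=load("f","side"); cv2.imwrite('pics/f_side_crop.png',cv2.resize(im[160:240,230:350],None,fx=6,fy=6,interpolation=cv2.INTER_CUBIC))
E
```

```text
t 13.42 pos [0.3864 0.0995 0.1355] F [-0.31  0.56  1.4 ] open 0.0003 q [ 0.06 -0.46  2.22 -0.    1.39  1.72]
toolx [ 1.6e-03  1.0e-04 -1.0e+00] yaw y -94.94
units [ 2.5872  0.0082 -0.3384] turn to -94.93: -0.002
```

View pics/f_top_crop.png

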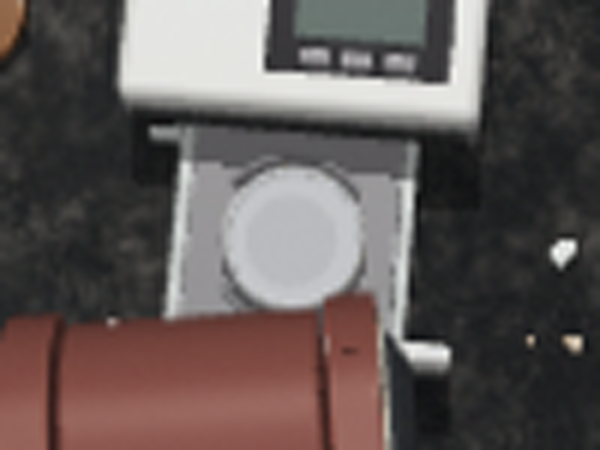

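View pics/f_side_crop.png

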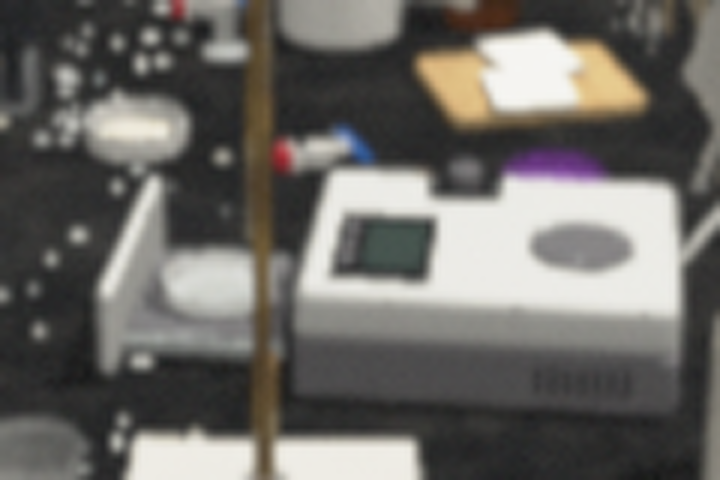

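```bash
python3 - <<'E'
from h import *
im,dep,K,T=load("f","top"); g=cv2.cvtColor(im,cv2.COLOR_BGR2GRAY)
a=np.zeros(g.shape,np.uint8); a[226:252,250:278]=g[226:252,250:278]
b=cv2.resize(im[200:275,215:315],None,fx=6,fy=6,interpolation=cv2.INTER_CUBIC)
gg=cv2.cvtColor(b,cv2.COLOR_BGR2GRAY)
print(gg[240,200:400:6]); print(gg[150:300:6,295])
m=np.zeros_like(gg); m[150:296,215:372]=(gg[150:296,215:372]>165)
cs,_=cv2.findContours(m,cv2.RETR_EXTERNAL,cv2.CHAIN_APPROX_NONE); c=max(cs,key=cv2.contourArea)[:,0,:]
c=c[c[:,1]<290]; uv=(c+0.5)/6-0.5+[215,200]
P=onplane(K,T,uv,.036)[:,:2].astype(np.float32)
A=np.c_[2*P,np.ones(len(P))]; s=np.linalg.lstsq(A,(P**2).sum(1),rcond=None)[0]; print("centre",s[:2],"r",np.sqrt(s[2]+(s[:2]**2).sum()))
C=cloud(dep,K,T)[...,2]; r=np.hypot(*(np.moveaxis(onplane(K,T,np.stack(np.meshgrid(np.arange(560),np.arange(420)),-1).reshape(-1,2),.036)[:,:2],1,0)-s[:2].astype(float)[:,None])).reshape(420,560)
k=(r<.028)&(C<.05); print("top z",C[k].mean(),k.sum())
v,u=np.nonzero(k); X=cloud(dep,K,T)[k]; print("plane",np.linalg.lstsq(np.c_[X[:,:2]-X[:,:2].mean(0),np.ones(len(X))],X[:,2],rcond=None)[0])
E
```

```text
[151 151 151 138 170 191 197 198 188 186 186 187 186 186 187 186 187 186
 187 187 186 187 186 194 198 198 187 163 151 151 150 151 163 168]
[ 88  78  91 155 191 194 198 195 190 186 186 186 187 187 186 186 187 187
 187 186 186 186 189 195 198]
centre [0.50171322 0.08854995] r 0.0323732629424875
top z 0.03721961275634987 308
plane [-0.0018179   0.00244254  0.03721961]
```

{"fn": "drive_tool", "kwargs": {
  "commands": "1 0.8 0 -0.33 0; 1 1.6 0 -0.33 0; 1 2.3 0 -0.33 0; 1 2.55 0 -0.33 0; 1 2.55 0 -0.33 0; 1 2.55 0 -0.33 0"
}}

```text
t: 14.02
tool_pos: [0.3987, 0.0983, 0.0327]
tool_rot: [-2.177, 0.094, 2.178]
contact_force: [-0.0, -0.5, 0.4]
opening: 0.0001
```

{"fn": "drive_tool", "kwargs": {
  "commands": "1 0 0 -0.15 0; 1 0 0 -0.3 0; 1 0 0 -0.45 0; 1 0 0 -0.6 0; 1 0 0 -0.6 0"
}}

```text
t: 14.43
tool_pos: [0.4243, 0.0962, 0.0337]
tool_rot: [-2.18, 0.094, 2.174]
contact_force: [-0.4, 0.2, 0.0]
opening: -0.0003
```

```bash
python3 g.py 0.435 0.0954 0.032
```

```text
t 14.43 pos [0.4243 0.0962 0.0337] F [-0.39  0.17  0.  ] open -0.0003 q [ 0.05 -0.2   2.21 -0.    1.14  1.71]
toolx [ 2.6e-03  1.0e-04 -1.0e+00] yaw y -94.94
units [ 0.0429 -0.0025 -0.2677] turn to -94.93: -0.003
```

Next I'll approach contact gently.

{"fn": "drive_tool", "kwargs": {
  "commands": "1 0 0 -0.06 0; 1 0 0 -0.12 0; 1 0 0 -0.18 0; 1 0 0 -0.24 0; 1 0 0 -0.3 0; 1 0 0 -0.36 0; 1 0 0 -0.36 0"
}}

```text
t: 15.02
tool_pos: [0.4365, 0.0951, 0.0323]
tool_rot: [-2.177, 0.094, 2.178]
contact_force: [-0.2, 0.1, 1.7]
opening: 0.0001
```

{"fn": "drive_tool", "kwargs": {
  "commands": "1 0 0 -0.05 0; 1 0 0 -0.1 0; 1 0 0 -0.15 0; 1 0 0 -0.2 0; 1 0 0 -0.25 0; 1 0 0 -0.3 0; 1 0 0 -0.35 0; 1 0 0 -0.4 0"
}}

```text
t: 15.68
tool_pos: [0.4524, 0.0938, 0.0322]
tool_rot: [-2.177, 0.094, 2.178]
contact_force: [-3.5, 0.0, 0.2]
opening: 0.0
```

{"fn": "drive_tool", "kwargs": {
  "commands": "1 0 0 -0.06 0; 1 0 0 -0.12 0; 1 0 0 -0.18 0; 1 0 0 -0.24 0; 1 0 0 -0.3 0; 1 0 0 -0.36 0; 1 0 0 -0.42 0; 1 0 0 -0.48 0"
}}

```text
t: 16.35
tool_pos: [0.4716, 0.0921, 0.0322]
tool_rot: [-2.177, 0.094, 2.178]
contact_force: [-4.3, 1.1, -2.2]
opening: -0.0001
```

{"fn": "drive_tool", "kwargs": {
  "commands": "1 0 0 -0.06 0; 1 0 0 -0.12 0; 1 0 0 -0.18 0; 1 0 0 -0.24 0; 1 0 0 -0.3 0; 1 0 0 -0.36 0; 1 0 0 -0.42 0; 1 0 0 -0.48 0"
}}

```text
t: 17.02
tool_pos: [0.4907, 0.0904, 0.0322]
tool_rot: [-2.177, 0.094, 2.178]
contact_force: [-4.4, 1.3, -3.4]
opening: 0.0002
```

```bash
python3 g.py 0.52 0.088 0.032; python3 - <<'E'
from h import *
grab("g")
im,dep,K,T=load("g","side"); cv2.imwrite('pics/g_side_crop.png',cv2.resize(im[150:240,220:350],None,fx=6,fy=6,interpolation=cv2.INTER_CUBIC))
E
```

```text
t 17.02 pos [0.4907 0.0904 0.0322] F [-4.35  1.25 -3.43] open 0.0002 q [ 0.03 -0.03  2.05  0.    1.12  1.69]
toolx [-5.e-04  1.e-04 -1.e+00] yaw y -94.92
units [ 0.0054 -0.0018 -0.734 ] turn to -94.93: 0.001
```

View pics/g_side_crop.png

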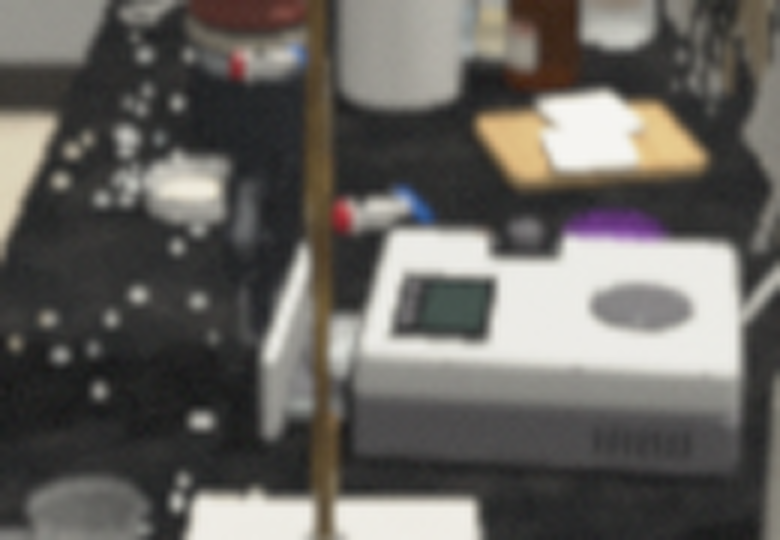

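The side crop shows the plate about half way home, between roughly (265,400) and (310,260), with the fingers in front of it. I'll keep pushing.

{"fn": "drive_tool", "kwargs": {
  "commands": "1 0 0 -0.06 0; 1 0 0 -0.12 0; 1 0 0 -0.18 0; 1 0 0 -0.24 0; 1 0 0 -0.3 0; 1 0 0 -0.36 0; 1 0 0 -0.42 0; 1 0 0 -0.48 0"
}}

```text
t: 17.78
tool_pos: [0.5102, 0.0887, 0.0325]
tool_rot: [-2.178, 0.094, 2.177]
contact_force: [-5.3, -0.5, -0.9]
opening: -0.0002
```

{"fn": "drive_tool", "kwargs": {
  "commands": "1 0 0 -0.04 0; 1 0 0 -0.08 0; 1 0 0 -0.12 0; 1 0 0 -0.16 0; 1 0 0 -0.2 0; 1 0 0 -0.24 0; 1 0 0 -0.28 0; 1 0 0 -0.32 0"
}}

```text
t: 18.45
tool_pos: [0.5224, 0.0876, 0.0325]
tool_rot: [-2.176, 0.094, 2.179]
contact_force: [-7.3, -1.0, 1.9]
opening: 0.0002
```

{"fn": "drive_tool", "kwargs": {
  "commands": "1 0 0 -0.02 0; 1 0 0 -0.04 0; 1 0 0 -0.06 0; 1 0 0 -0.08 0; 1 0 0 -0.1 0; 1 0 0 -0.12 0; 1 0 0 -0.12 0"
}}

```text
t: 19.03
tool_pos: [0.5276, 0.0872, 0.0326]
tool_rot: [-2.178, 0.094, 2.177]
contact_force: [-4.6, -0.8, 0.7]
opening: 0.0001
```

{"fn": "drive_tool", "kwargs": {
  "commands": "1 0 0 -0.02 0; 1 0 0 -0.04 0; 1 0 0 -0.06 0; 1 0 0 -0.06 0"
}}

```text
t: 19.37
tool_pos: [0.5296, 0.087, 0.0326]
tool_rot: [-2.177, 0.094, 2.179]
contact_force: [-5.7, -1.4, 1.7]
opening: 0.0
```

{"fn": "drive_tool", "kwargs": {
  "commands": "1 0 0 -0.02 0; 1 0 0 -0.04 0; 1 0 0 -0.06 0; 1 0 0 -0.06 0"
}}

```text
t: 19.7
tool_pos: [0.5315, 0.0868, 0.0326]
tool_rot: [-2.175, 0.094, 2.18]
contact_force: [-8.1, 1.0, 3.6]
opening: 0.0002
```

{"fn": "drive_tool", "kwargs": {
  "commands": "1 0 0 -0.02 0; 1 0 0 -0.04 0; 1 0 0 -0.04 0; 1 0 0 -0.04 0"
}}

```text
t: 20.03
tool_pos: [0.5322, 0.0868, 0.0326]
tool_rot: [-2.173, 0.094, 2.183]
contact_force: [-12.4, -0.7, 7.2]
opening: -0.0004
```

{"fn": "drive_tool", "kwargs": {
  "commands": "1 -0.01 0 0 0; 1 -0.02 0 0 0; 1 -0.02 0 0 0"
}}

```text
t: 20.28
tool_pos: [0.5316, 0.0868, 0.0326]
tool_rot: [-2.171, 0.094, 2.184]
contact_force: [-10.5, 0.4, 3.2]
opening: -0.0001
```

```bash
python3 g.py 0.535 0.0865 0.032; python3 - <<'E'
from h import *
grab("i")
im,dep,K,T=load("i","side"); cv2.imwrite('pics/i_side_crop.png',cv2.resize(im[150:240,220:350],None,fx=6,fy=6,interpolation=cv2.INTER_CUBIC))
E
```

```text
t 20.28 pos [0.5316 0.0868 0.0326] F [-10.49   0.42   3.2 ] open -0.0001 q [0.02 0.06 1.96 0.   1.13 1.68]
toolx [-0.0057  0.     -1.    ] yaw y -94.92
units [ 0.014   0.0011 -0.0861] turn to -94.93: 0.003
```

View pics/i_side_crop.png

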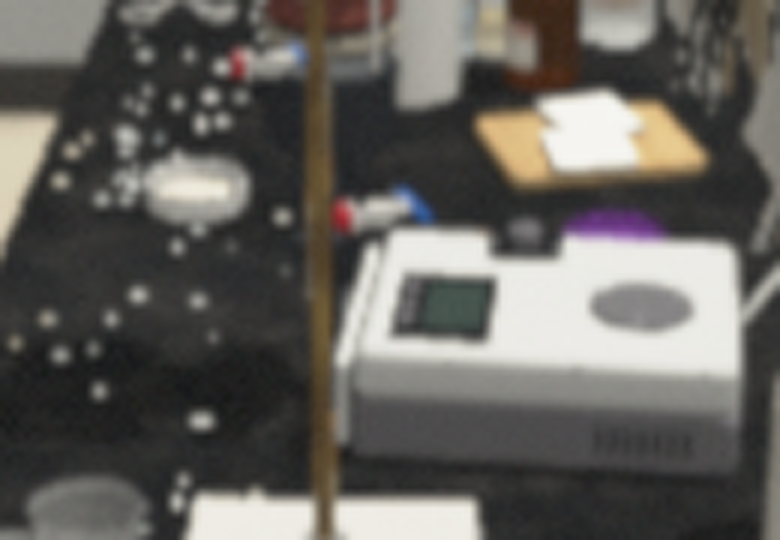

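{"fn": "drive_tool", "kwargs": {
  "commands": "1 0 0 0.03 0; 1 0 0 0.05 0; 1 0 0 0.05 0"
}}

```text
t: 20.63
tool_pos: [0.5312, 0.0869, 0.0327]
tool_rot: [-2.176, 0.094, 2.179]
contact_force: [-4.1, -0.7, -2.7]
opening: 0.0002
```

{"fn": "drive_tool", "kwargs": {
  "commands": "1 0 0 0.03 0; 1 0 0 0.06 0; 1 0 0 0.06 0"
}}

```text
t: 20.88
tool_pos: [0.5311, 0.0871, 0.0345]
tool_rot: [-2.182, 0.093, 2.173]
contact_force: [-0.1, 0.4, 0.4]
opening: -0.0001
```

{"fn": "drive_tool", "kwargs": {
  "commands": "1 0 0 0.1 0; 1 0 0 0.25 0; 1 0 0 0.4 0; 1 0 0 0.5 0; 1 0 0 0.5 0; 1 0 0 0.5 0"
}}

```text
t: 21.38
tool_pos: [0.5092, 0.0889, 0.0333]
tool_rot: [-2.178, 0.093, 2.177]
contact_force: [0.0, 0.6, 0.2]
opening: -0.0
```

```bash
python3 g.py 0.54 0.0865 0.034; python3 - <<'E'
from h import *
grab("j")
A=[]
for t in "aij":
    im,dep,K,T=load(t,"side"); A.append(cv2.resize(im[180:230,270:330],None,fx=4,fy=6,interpolation=cv2.INTER_CUBIC))
cv2.imwrite('pics/j_cmp.png',np.hstack(A))
E
```

```text
t 21.38 pos [0.5092 0.0889 0.0333] F [0.05 0.63 0.19] open -0.0 q [ 0.03  0.01  2.01 -0.    1.12  1.69]
toolx [ 4.e-04 -0.e+00 -1.e+00] yaw y -94.92
units [-0.0172 -0.0071 -0.7721] turn to -94.93: 0.003
```

View pics/j_cmp.png

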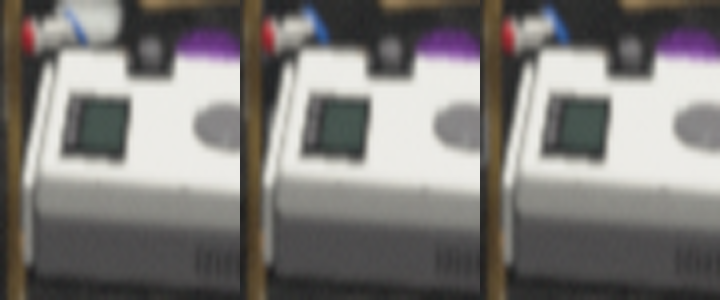

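{"fn": "drive_tool", "kwargs": {
  "commands": "1 0 0 0.8 0; 1 0 0 1.6 0; 1 0 0 2.2 0; 1 -1 0 2.5 0; 1 -2 0 2.5 0; 1 -3 0 2.5 0; 1 -3 0 2.5 0; 1 -3 0 2.5 0"
}}

```text
t: 22.15
tool_pos: [0.4123, 0.0975, 0.1571]
tool_rot: [-2.186, 0.093, 2.169]
contact_force: [-0.3, 1.3, 0.3]
opening: -0.0002
```

```bash
python3 g.py 0.39 0.1 0.15; python3 - <<'E'
from h import *
grab("k")
A=[]
for n,(r0,r1,c0,c1) in (("top",(175,240,230,305)),("side",(180,230,270,330))):
    a,da,K,T=load("a",n); k,dk,_,_=load("k",n)
    A=[cv2.resize(x[r0:r1,c0:c1],(300,260),interpolation=cv2.INTER_CUBIC) for x in(a,k)]
    A=np.hstack(A); cv2.imwrite(f"pics/k_{n}_cmp.png",A)
    d=cv2.absdiff(a,k).max(2)[r0:r1,c0:c1]; print(n,"max diff rows",d.max(1)[::3],"mean",d.mean())
a,_,K,T=load("a","top");k=load("k","top")[0]
for im in(a,k):
    print(cv2.cvtColor(im,cv2.COLOR_BGR2GRAY)[212:236,285])
s0=load("a","side")[0]; s1=load("k","side")[0]
for im in (s0,s1): print(cv2.cvtColor(im,cv2.COLOR_BGR2GRAY)[205,268:290])
E
```

```text
t 22.15 pos [0.4123 0.0975 0.1571] F [-0.34  1.35  0.26] open -0.0002 q [ 0.06 -0.42  2.15 -0.    1.4   1.71]
toolx [ 7.9e-03  4.0e-04 -1.0e+00] yaw y -94.92
units [ 0.1721 -0.0132  0.5616] turn to -94.93: 0.001
top max diff rows [  3   4   3   3   5   5   4   3   3   3   3   4   4   3   3   4   7   4
   5   5  68 100] mean 3.7614358974358972
side max diff rows [136 168 113   6   5   4   4   4   4   4   3   4   5   5   4   5   6] mean 5.494666666666666
[ 56  90 219 230 230 225 201 155 120  95 220 220 172 120 113  81  36  24
  25  24  22  30  36  35]
[ 55  89 217 227 228 223 199 153 118  94 218 217 170 118 112  80  34  23
  22  21  23  28  33  36]
[ 54  52  50  58  78  89  89  72 124 209 225 200 198 225 233 230 203 137
 100  92  93  94]
[ 53  50  50  59  78  89  90  71 125 208 223 198 199 225 233 230 203 137
  98  91  92  93]
```

View pics/k_top_cmp.png

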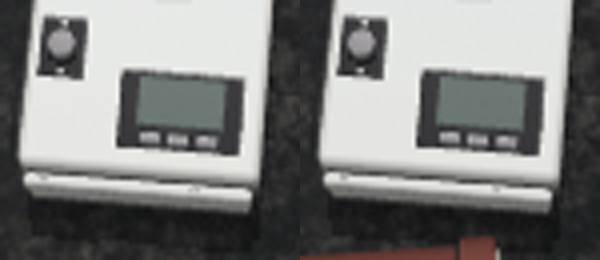

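The plate and button look the same in both views as they did when the tray was latched at the start, to within a few grey levels. The arm is clear and touching nothing, so I'm handing the job in.

```bash
python3 -c "
from station import ctrl
print(ctrl.finish_job())"
```

```text
the job is handed in; nothing more can be done
None
```

The dish is in the reader, the tray is shut, and the job is handed in at about 22 s of the 67 s allowed.

**What I did:**
- **Button:** I pressed it about 8.4 mm down, at 5–6 N, and held it until the tray was fully out.
- **Dish:** The dish was the clear grey disc at pixel (171,212). It has a flat top about 15 mm high, while the white cap measured low inside. I gripped it at 67 mm opening, then opened and re-gripped it slightly higher because the fingertips touched the bench. I set it in the seat and let go.
- **Tray:** I pushed the plate home in small steps. The last force reading before I eased off was 12.4 N along the push (14.3 N in all), under the 18 N limit.

**Last checks:**
- **Dish in the seat:** Before I closed the tray, its centre was about 1.3 mm from the seat centre. It lay flat to about 0.003 rad, with its top at about 37 mm where 36 mm is expected. I could not see it once the tray was shut.
- **Latch:** I never felt a distinct click. I judged the tray latched because the force fell to zero as I backed off and the plate stayed put. In both camera views, the plate and the raised button match the starting pictures to within a few grey levels.
- **Side view:** With the dish held over the seat, this camera put its edge up to about 3 mm off (under one pixel, blurred). The top view, and the fact that it went down without snagging, showed it was right.

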